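Set the flip tags on the vial stock board

TASK

Check the vial stock board: behind each hinged tag stands a blue bin with three cells. With the fingertips, push over the tags that are wrong, so that the tags in front of the full bins (three vials) lean back and show their green faces and the others lean forward and show red. Leave tags that are already right as they are, push lightly without pinching the tags, and do not disturb the vials or the things lying round the board.

Things in the scene. Friction and masses are not known exactly. Their poses are not given: they have to be found in the camera images.
- stock_board: White sheet-metal board, 140 deep (x), 206 wide (y), top 10 mm above the bench, rear upstand to 27 mm. Origin on the bench under its centre; x points from its front (robot side) to its rear, z up. Three places along y at +64, 0, -64 mm: a hinged tag in front (hinge at x = -25), a bin behind (centre x = +55), empty channel between. Which tag and bin stand where changes. All fixed.
- tag_a (a joint): Hinge angle of tag a, a plate 46 wide, 3 thick, 35 g; robot-side face green, other face red; along its free edge a tube (7 mm diameter) that turns freely, so a finger's side rolls on it. 0 = upright. Positive: top leans away from the robot, resting at +0.60, green up. Negative: top leans to the robot, resting at -1.05, red up. 0.2 rad past upright it falls to that side and stays.
- tag_b (a joint): Hinge angle of tag b, a plate 46 wide, 3 thick, 35 g; robot-side face green, other face red; along its free edge a tube (7 mm diameter) that turns freely, so a finger's side rolls on it. 0 = upright. Positive: top leans away from the robot, resting at +0.60, green up. Negative: top leans to the robot, resting at -1.05, red up. 0.2 rad past upright it falls to that side and stays.
- tag_c (a joint): Hinge angle of tag c, a plate 46 wide, 3 thick, 35 g; robot-side face green, other face red; along its free edge a tube (7 mm diameter) that turns freely, so a finger's side rolls on it. 0 = upright. Positive: top leans away from the robot, resting at +0.60, green up. Negative: top leans to the robot, resting at -1.05, red up. 0.2 rad past upright it falls to that side and stays.
- tag_a_edge (a point): Middle of the tube on tag a's free edge, 39.5 mm from its hinge line (along the board's y, 27 mm above the bench). Showing green it rests 22 mm behind the hinge line, 60 mm above the bench; red: 34 mm in front, 47 mm above the bench; upright 67 mm. Bracket cheeks 26 to 29 mm either side of the tag's middle reach 38 mm above the bench, rest bars at the hinge 33 mm.
- tag_b_edge (a point): Middle of the tube on tag b's free edge, 39.5 mm from its hinge line (along the board's y, 27 mm above the bench). Showing green it rests 22 mm behind the hinge line, 60 mm above the bench; red: 34 mm in front, 47 mm above the bench; upright 67 mm. Bracket cheeks 26 to 29 mm either side of the tag's middle reach 38 mm above the bench, rest bars at the hinge 33 mm.
- tag_c_edge (a point): Middle of the tube on tag c's free edge, 39.5 mm from its hinge line (along the board's y, 27 mm above the bench). Showing green it rests 22 mm behind the hinge line, 60 mm above the bench; red: 34 mm in front, 47 mm above the bench; upright 67 mm. Bracket cheeks 26 to 29 mm either side of the tag's middle reach 38 mm above the bench, rest bars at the hinge 33 mm.
- bin_1: Blue open bin, 22.5 deep (x) by 62 wide (y) by 34 tall, with three cells side by side along y, each for one vial: full when all three hold a vial. Origin under its centre on the board's top; axes parallel to the board's. Its front face is 46 mm behind the free edge of a tag that leans back. Bins change places from run to run; fixed.
- bin_2: Blue open bin, 22.5 deep (x) by 62 wide (y) by 34 tall, with three cells side by side along y, each for one vial: full when all three hold a vial. Origin under its centre on the board's top; axes parallel to the board's. Its front face is 46 mm behind the free edge of a tag that leans back. Bins change places from run to run; fixed.
- bin_3: Blue open bin, 22.5 deep (x) by 62 wide (y) by 34 tall, with three cells side by side along y, each for one vial: full when all three hold a vial. Origin under its centre on the board's top; axes parallel to the board's. Its front face is 46 mm behind the free edge of a tag that leans back. Bins change places from run to run; fixed.
- stock_vial_1: Loose capped sample vial, 15 diameter, 49 tall, standing in a cell of one of the bins (cells are 19.8 mm apart along the bin's y); its top is 62 mm above the bench. Origin at the centre of its underside.
- stock_vial_2: Loose capped sample vial, 15 diameter, 49 tall, standing in a cell of one of the bins (cells are 19.8 mm apart along the bin's y); its top is 62 mm above the bench. Origin at the centre of its underside.
- stock_vial_3: Loose capped sample vial, 15 diameter, 49 tall, standing in a cell of one of the bins (cells are 19.8 mm apart along the bin's y); its top is 62 mm above the bench. Origin at the centre of its underside.
- stock_vial_4: Loose capped sample vial, 15 diameter, 49 tall, standing in a cell of one of the bins (cells are 19.8 mm apart along the bin's y); its top is 62 mm above the bench. Origin at the centre of its underside.
- stock_vial_5: Loose capped sample vial, 15 diameter, 49 tall, standing in a cell of one of the bins (cells are 19.8 mm apart along the bin's y); its top is 62 mm above the bench. Origin at the centre of its underside.
- stock_vial_6: Loose capped sample vial, 15 diameter, 49 tall, standing in a cell of one of the bins (cells are 19.8 mm apart along the bin's y); its top is 62 mm above the bench. Origin at the centre of its underside.
- stock_vial_7: Loose capped sample vial, 15 diameter, 49 tall, standing in a cell of one of the bins (cells are 19.8 mm apart along the bin's y); its top is 62 mm above the bench. Origin at the centre of its underside.
- stock_vial_8: Loose capped sample vial, 15 diameter, 49 tall, standing in a cell of one of the bins (cells are 19.8 mm apart along the bin's y); its top is 62 mm above the bench. Origin at the centre of its underside.
- ptfe_tape: Bystander: loose roll of white tape with a blue core, 52 diameter, 14 tall, lying right of the board. Origin at the centre of its underside.
- union_brass: Bystander: loose brass fitting, 28 tall, 21 wide, standing left of the board beyond the pen. Origin at the centre of its underside.
- pen_blue: Bystander: loose blue pen, 132 long, 12 thick, lying left of the board. Origin under its middle, x along the pen.

How it is judged (in metres and radians):
At the end, for the whole second after the job is handed in: Every tag whose bin holds three vials leans back (hinge angle above +0.4 rad, green up), every other tag leans forward (below -0.8 rad, red up), and all three are at rest (below 0.1 rad/s) (((y of tag_a_edge in the frame of bin_1 between -0.032 and 0.032 m and value of joint tag_a above 0.4 rad) or (y of tag_a_edge in the frame of bin_2 between -0.032 and 0.032 m and value of joint tag_a above 0.4 rad) or (y of tag_a_edge in the frame of bin_3 between -0.032 and 0.032 m and value of joint tag_a below -0.8 rad)) and ((y of tag_b_edge in the frame of bin_1 between -0.032 and 0.032 m and value of joint tag_b above 0.4 rad) or (y of tag_b_edge in the frame of bin_2 between -0.032 and 0.032 m and value of joint tag_b above 0.4 rad) or (y of tag_b_edge in the frame of bin_3 between -0.032 and 0.032 m and value of joint tag_b below -0.8 rad)) and ((y of tag_c_edge in the frame of bin_1 between -0.032 and 0.032 m and value of joint tag_c above 0.4 rad) or (y of tag_c_edge in the frame of bin_2 between -0.032 and 0.032 m and value of joint tag_c above 0.4 rad) or (y of tag_c_edge in the frame of bin_3 between -0.032 and 0.032 m and value of joint tag_c below -0.8 rad)) and velocity of joint tag_a between -0.1 and 0.1 rad/s and velocity of joint tag_b between -0.1 and 0.1 rad/s and velocity of joint tag_c between -0.1 and 0.1 rad/s); the robot touches nothing.
It fails at once if A tag that was right at the start is flipped to the wrong side (((y of tag_a_edge in the frame of bin_1 between -0.032 and 0.032 m and distance of tag_a_edge from where it was at the start of the episode above 0.045 m and value of joint tag_a below -0.6 rad) or (y of tag_a_edge in the frame of bin_2 between -0.032 and 0.032 m and distance of tag_a_edge from where it was at the start of the episode above 0.045 m and value of joint tag_a below -0.6 rad) or (y of tag_a_edge in the frame of bin_3 between -0.032 and 0.032 m and distance of tag_a_edge from where it was at the start of the episode above 0.045 m and value of joint tag_a above 0.2 rad)) or ((y of tag_b_edge in the frame of bin_1 between -0.032 and 0.032 m and distance of tag_b_edge from where it was at the start of the episode above 0.045 m and value of joint tag_b below -0.6 rad) or (y of tag_b_edge in the frame of bin_2 between -0.032 and 0.032 m and distance of tag_b_edge from where it was at the start of the episode above 0.045 m and value of joint tag_b below -0.6 rad) or (y of tag_b_edge in the frame of bin_3 between -0.032 and 0.032 m and distance of tag_b_edge from where it was at the start of the episode above 0.045 m and value of joint tag_b above 0.2 rad)) or ((y of tag_c_edge in the frame of bin_1 between -0.032 and 0.032 m and distance of tag_c_edge from where it was at the start of the episode above 0.045 m and value of joint tag_c below -0.6 rad) or (y of tag_c_edge in the frame of bin_2 between -0.032 and 0.032 m and distance of tag_c_edge from where it was at the start of the episode above 0.045 m and value of joint tag_c below -0.6 rad) or (y of tag_c_edge in the frame of bin_3 between -0.032 and 0.032 m and distance of tag_c_edge from where it was at the start of the episode above 0.045 m and value of joint tag_c above 0.2 rad))).
It fails at once if A tag is pinched or forced (more than 25 N between the robot's fingers and a tag) (contact force between the fingers and tag_a above 25 N or contact force between the fingers and tag_b above 25 N or contact force between the fingers and tag_c above 25 N).
It fails at once if A vial is lifted, pulled out or shoved (moved by more than 12 mm) (distance of any of stock_vial_1, stock_vial_2, stock_vial_3, stock_vial_4, stock_vial_5, stock_vial_6, stock_vial_7, stock_vial_8 from where it was at the start of the episode above 0.012 m).
It fails at once if A bystander (tape roll, brass fitting, pen) is moved by more than 15 mm (distance of any of ptfe_tape, union_brass, pen_blue from where it was at the start of the episode above 0.015 m).
It also fails if it takes over 32 s, if anything falls off the work surface, if the arm or the gripper's body presses on something with over 40 N, if the wrist force passes 120 N, or if a joint passes its speed limit or range.

ROBOT

A 6-joint arm with a two-finger parallel gripper is mounted at the origin on a cart in front of the work surface, level with it; the furniture and walls round the work are solid. World frame = base frame: x ahead of the robot, y to its left, z up, the work surface at z = 0. Lengths are in m, angles in degrees, forces in N, time in s.
With the tool pointing down it reaches from about 0.425 to 0.95 m from the base axis. Payload 14.7 kg.
Tool frame: the origin (TCP) lies at the very end of the fingers, on their centre line; the grasp point (between the pads) lies 19 mm behind it; z points along the fingers, y is the line along which they close (so a half turn about z gives the same grasp; the last joint's range is limited). The gripper opens to 85 mm and grips with 20 to 120 N. Pads are 22 mm wide; open, the fingers measure 114 mm over their backs; the gripper's body (76 mm by 85 mm) begins 54 mm behind the grasp point. The pads swing forward as they close: fully open they stand 13 mm farther back than shut.
Start: joints at [73.705, 27.513, 91.461, -0, 61.026, -2.67], TCP at [0.153, 0.632, 0.231] pointing down, gripper open.
Joint ranges: [-157.49, 157.49], [-46.99, 117.5], [13.45, 153.17], [-89.5, 269.5], [5.16, 153.95], [-167.48, 167.48]. Speed limits (degrees/s): [108.29, 108.29, 136.94, 172.46, 172.46, 172.46].

INTERFACE

Orientations are given as [roll, pitch, yaw] about the fixed x, y, z axes, in that order (R = Rz(yaw) Ry(pitch) Rx(roll)).
In Python, from rig import ctrl, eyes gives the robot as it stands.
- The arm moves only by the tool carry_out, never from a script. Its argument "series" is a list of rows, each an object with "slide": the shift along the tool's x, y, z in mm, a list of three; "rot": the turn, a rotation vector about the tool's x, y, z in degrees, a list of three. In form: [{"slide": [dx, dy, dz], "rot": [rx, ry, rz]}, ...]. A call has 1 to 20 rows; each row shifts and turns the commanded pose from where the row before left it, along the tool's axes as they then stand; what a row does not reach is not made up. A row lasts 1/12 s, in which the tool goes at most 41.7 mm and 7.16 degrees, less where a joint would pass 70% of its speed; a pose out of reach is approached as far as the arm can. A call with a gripper value outside its range is refused whole. "gripper" is the opening, from -1 (shut) to 1 (fully open), so that 0 is half open, set as the call begins (left out, the last holds). The fingers move at their own pace and stop on an object; "grip_force" is the grip in N (left out, the last holds). Time passes only in rows, so rows that do not move let the fingers close. It gives the time, the measured TCP pose, the force, the opening and the grip force at its end, in the units of the state.
- ctrl.observe(): the state, without advancing time (a new reading comes with each control period).
- eyes.get_image(name): name is "scene" or "top"; returns a dict with "img" (420x560x3 uint8, red, green, blue), "camera_matrix" (3x3 intrinsics, pixels), "R" (3x3) and "t" (3): a world point X has camera coordinates R X + t. Camera axes: x right, y down, z forward; pixel columns grow to the right and rows downward; lengths in m; the calibration is good to about 2 mm. A picture is of the moment at which its call begins. There is no depth.
- ctrl.hand_in(): hands the job in; it is judged then, once.
The state is a dict: "t": time; "qpos": joint angles; "qvel": joint speeds; "joint_efforts": joint torques, N m; "eef_pos": TCP position; "tcp_rot": TCP orientation; "wrist_force": force on the tool from outside, world axes, zero at the start; "torque": the same for the moment, N m; "finger_gap": opening from 0.0 (shut) to 1.0 (fully open); "gripper_force": force on a finger pad.
Only numpy, scipy, OpenCV 4.12 (cv2) and the standard library are available. Lean on these libraries where they do the work, as an engineer would, in place of code of your own. Each camera call takes 0.05 s, during which the arm holds its last target. There are 200 camera calls.

## Working session

There is one attempt and no reset: what is moved stays moved. The work goes in short steps, Python scripts to look and compute and a tool call to move; the robot and the scene stay as the last step left them, time stands still between calls to the robot, and variables do not carry over. Pictures are saved under pics/ and viewed, at most 10 in all, crops included, and the job is handed in when it is done.

Besides the shell and the picture viewer there is one more tool, called after "Call:" as a command line: name --argument value ..., lists and objects as JSON in quotes. carry_out: Moves the arm, as the interface text tells. Its arguments: {"type":"object","properties":{"series":{"type":"array"},"gripper":{"type":"number"},"grip_force":{"type":"number"}},"required":["series"]}

```bash
mkdir -p pics; python3 - <<'E'
from rig import ctrl, eyes
import cv2,pickle
for n in("scene","top"):
    d=eyes.get_image(n); pickle.dump(d,open(n+'.pkl','wb'))
    cv2.imwrite(f'pics/{n}0.png',d['img'][:,:,::-1]); print(n,d['camera_matrix'],d['R'],d['t'])
print(ctrl.observe())
E
```

```text
scene [[484.87463855   0.         278.32982584]
 [  0.         484.87463855 204.94010205]
 [  0.           0.           1.        ]] [[ 0.55171739 -0.83377826  0.02053637]
 [-0.55695447 -0.38664577 -0.73505562]
 [ 0.6208137   0.39410515 -0.67769572]] [-0.00869719  0.43657331  0.466459  ]
top [[483.49303259   0.         273.82123008]
 [  0.         483.49303259 207.90066449]
 [  0.           0.           1.        ]] [[ 0.00715015 -0.99997219 -0.00212229]
 [-0.99296606 -0.00684919 -0.11820107]
 [ 0.11818324  0.00295251 -0.99298741]] [0.28642583 0.52905197 0.99580148]
{'t': 0.1, 'qpos': array([ 7.37047104e+01,  2.75457771e+01,  9.14897647e+01, -8.69866198e-04,
        6.10276273e+01, -2.67065410e+00]), 'qvel': array([ 0.06977881, -0.06420343, -0.10703071, -0.05549947, -0.01263214,
        0.09558139]), 'joint_efforts': array([ 1.31836827e-03, -9.52275968e+01, -4.31035745e+01, -3.60586882e-04,
        5.46961659e-03,  6.47992601e-05]), 'eef_pos': array([0.15300087, 0.6313519 , 0.23074451]), 'tcp_rot': array([-1.79936864e+02, -2.18363704e-03,  1.66375785e+02]), 'wrist_force': array([ 0.01560295, -0.49478722, -0.48025845]), 'torque': array([ 0.01858792,  0.02742135, -0.01175122]), 'gripper_force': 0.0, 'finger_gap': 0.9979253402744566}
```

View pics/scene0.png

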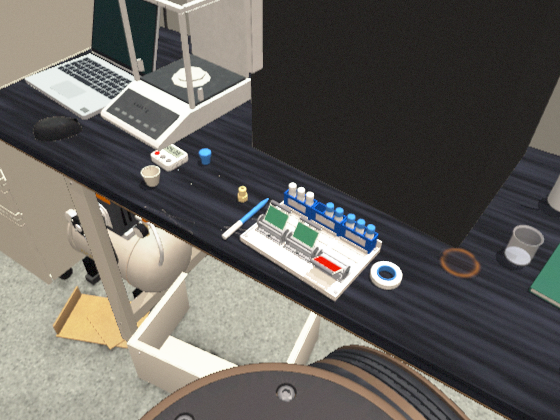

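View pics/top0.png

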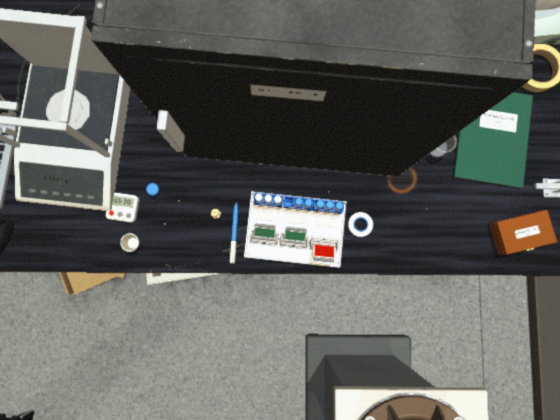

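```bash
cat > h.py <<'E'
import numpy as np,pickle
D={n:pickle.load(open(n+'.pkl','rb')) for n in('scene','top')}
def ray(n,uv,z):
    d=D[n];r=np.linalg.inv(d['camera_matrix'])@[*uv,1];r=d['R'].T@r;c=-d['R'].T@d['t']
    return (c+r*(z-c[2])/r[2]).round(4)
def pix(n,X):
    d=D[n];p=d['camera_matrix']@(d['R']@np.array(X)+d['t']);return (p[:2]/p[2]).round(1)
E
python3 - <<'E'
import cv2
a=cv2.imread('pics/scene0.png')[175:295,225:405];a=cv2.resize(a,None,fx=4.4,fy=4.4,interpolation=3)
cv2.imwrite('pics/c1.png',a)
a=cv2.imread('pics/top0.png')[150:275,205:385];a=cv2.resize(a,None,fx=4.4,fy=4.4,interpolation=3)
cv2.imwrite('pics/c2.png',a)
E
```

```text
(no output)
```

View pics/c1.png

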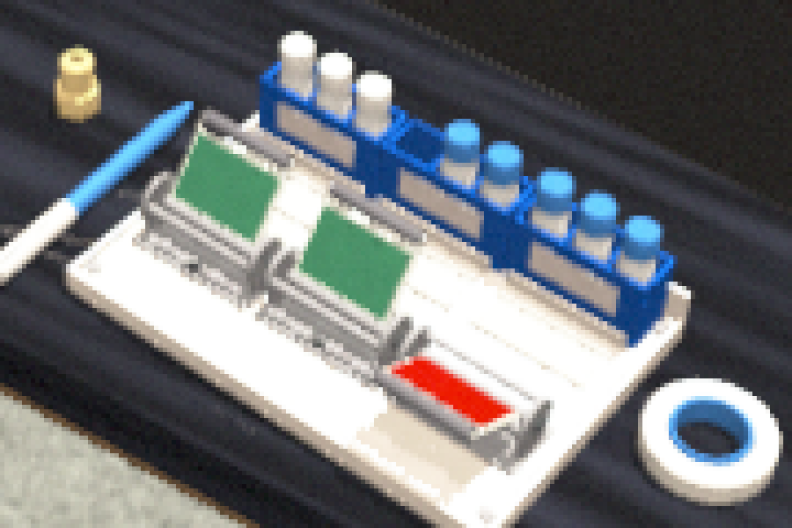

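View pics/c2.png

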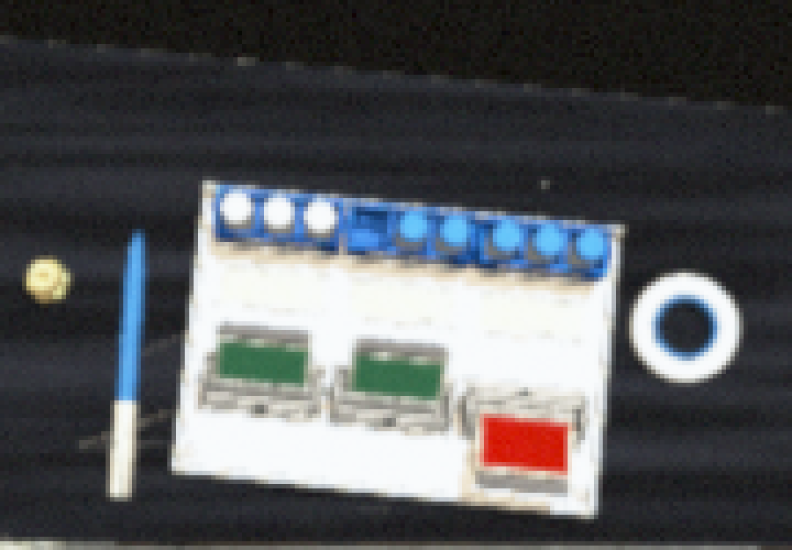

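```bash
python3 - <<'E'
from h import *
from scipy.optimize import least_squares
t=lambda u,v:np.array([205+u/4.4,150+v/4.4])-.4; s=lambda u,v:np.array([225+u/4.4,175+v/4.4])-.4
obs=[('top',t(172,470),(-.07,.103,.01)),('top',t(598,516),(-.07,-.103,.01)),('top',t(205,182),(.07,.103,.027)),('top',t(624,226),(.07,-.103,.027)),
('scene',s(66,270),(-.07,.103,.01)),
('top',t(235,208),(.055,.0838,.062)),('top',t(320,216),(.055,.0442,.062)),('top',t(591,246),(.055,-.0838,.062)),('top',t(505,236),(.055,-.0442,.062)),
('scene',s(298,40),(.055,.0838,.062)),('scene',s(641,224),(.055,-.0838,.062)),('scene',s(555,178),(.055,-.0442,.062))]
def W(p,q):
    c,n=np.cos(p[2]),np.sin(p[2]);return np.array([p[0]+c*q[0]-n*q[1],p[1]+n*q[0]+c*q[1],q[2]])
f=lambda p:np.concatenate([pix(n,W(p,q))-u for n,u,q in obs])
r=least_squares(f,[.5,.1,-.1],diff_step=1e-3,loss='soft_l1');p=r.x;print(p,np.degrees(p[2]));print(f(p).reshape(-1,2).round(1).tolist())
for y in(0,-.064):
  for x in(-.085,-.025,.022):print(x,y,W(p,(x,y,0)).round(4))
print('cab top',ray('top',(185,157),0),ray('top',(395,175),0),'scene',ray('scene',(252,145),0),ray('scene',(460,235),0))
print('scale front top-view',ray('top',(20,205),0),ray('top',(105,215),0),ray('top',(72,125),.3),'start tcp pix',pix('top',(.153,.632,.23)))
E
```

```text
[ 0.48390234  0.24503619 -0.11095583] -6.357300735631753
[[-0.5, -0.6], [-1.7, 0.3], [-0.3, -0.5], [0.1, 0.7], [-0.4, -0.3], [0.3, -0.8], [0.1, -0.4], [0.1, -0.0], [0.5, 0.1], [0.3, 0.2], [0.2, 0.9], [0.1, 0.5]]
-0.085 0 [0.3994 0.2544 0.    ]
-0.025 0 [0.4591 0.2478 0.    ]
0.022 0 [0.5058 0.2426 0.    ]
-0.085 -0.064 [0.3923 0.1908 0.    ]
-0.025 -0.064 [0.452  0.1842 0.    ]
0.022 -0.064 [0.4987 0.179  0.    ]
cab top [0.6432 0.4882 0.    ] [0.6058 0.0232 0.    ] scene [0.6733 0.5057 0.    ] [0.6645 0.0291 0.    ]
scale front top-view [0.5334 0.8474 0.    ] [0.5126 0.6596 0.    ] [0.6265 0.6133 0.3   ] start tcp pix [ 62.  420.1]
```

The left bin has 3 vials and its tag is green, so it's right. The middle bin has 2 vials but its tag is green, so it must go red. The right bin has 3 vials but its tag is red, so it must go green. Next I'll shut the gripper and hover over the middle channel.

Call:
carry_out --series '[{"slide": [-27.2,-18.4,0],"rot": [0,0,0]},{"slide": [-27.2,-18.4,0],"rot": [0,0,0]},{"slide": [-27.2,-18.4,0],"rot": [0,0,0]},{"slide": [-27.2,-18.4,0],"rot": [0,0,0]},{"slide": [-27.2,-18.4,0],"rot": [0,0,0]},{"slide": [-27.2,-18.4,0],"rot": [0,0,0]},{"slide": [-27.2,-18.4,0],"rot": [0,0,0]},{"slide": [-27.2,-18.4,0],"rot": [0,0,0]},{"slide": [-27.2,-18.4,0],"rot": [0,0,0]},{"slide": [-27.2,-18.4,0],"rot": [0,0,0]},{"slide": [-27.2,-18.4,0],"rot": [0,0,0]},{"slide": [-27.2,-18.4,0],"rot": [0,0,0]},{"slide": [-27.2,-18.4,0],"rot": [0,0,0]},{"slide": [-27.2,-18.4,0],"rot": [0,0,0]},{"slide": [-27.2,-18.4,0],"rot": [0,0,0]},{"slide": [-27.2,-18.4,0],"rot": [0,0,0]},{"slide": [0,0,30],"rot": [0,0,-3.6]},{"slide": [0,0,30],"rot": [0,0,-3.6]},{"slide": [0,0,30],"rot": [0,0,0]},{"slide": [0,0,0],"rot": [0,0,0]}]' --gripper -1

```text
t: 1.77
eef_pos: [0.5038, 0.2414, 0.1365]
tcp_rot: [-179.8, -0.4, 173.5]
wrist_force: [-2.5, -0.4, -0.1]
finger_gap: 0.002
gripper_force: 0.0
```

Call:
carry_out --series '[{"slide": [0,0,10],"rot": [0,0,0]},{"slide": [0,0,10],"rot": [0,0,0]},{"slide": [0,0,10],"rot": [0,0,0]},{"slide": [0,0,0],"rot": [0,0,0]},{"slide": [0,0,0],"rot": [0,0,0]},{"slide": [0,0,0],"rot": [0,0,0]}]'

```text
t: 2.27
eef_pos: [0.507, 0.2433, 0.1119]
tcp_rot: [180.0, 0.0, 173.6]
wrist_force: [0.5, -1.2, -0.3]
finger_gap: 0.002
gripper_force: 0.0
```

```bash
python3 - <<'E'
from rig import ctrl, eyes
import cv2,numpy as np
o=[]
for n in("scene","top"):
    d=eyes.get_image(n);a=d['img'][160:290,225:395,::-1] if n=='scene' else d['img'][150:280,205:375,::-1]
    o.append(cv2.resize(a,(400,306),interpolation=3))
cv2.imwrite('pics/h1.png',np.hstack(o));s=ctrl.observe();print(s['t'],s['eef_pos'],s['tcp_rot'])
E
```

```text
2.3667 [0.50712991 0.24330473 0.11204732] [1.79967476e+02 5.99660639e-02 1.73578003e+02]
```

View pics/h1.png

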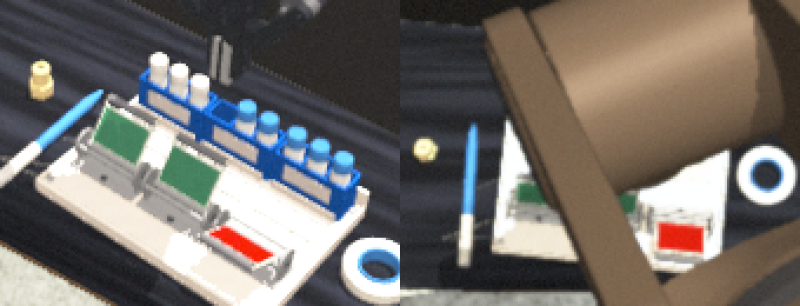

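Fingertips are over the channel. I'll lower them behind the middle tag and push towards the robot.

Call:
carry_out --series '[{"slide": [0,0,13],"rot": [0,0,0]},{"slide": [0,0,13],"rot": [0,0,0]},{"slide": [0,0,13],"rot": [0,0,0]},{"slide": [0,0,13],"rot": [0,0,0]},{"slide": [0,0,12],"rot": [0,0,0]},{"slide": [0,0,0],"rot": [0,0,0]},{"slide": [5,0,0],"rot": [0,0,0]},{"slide": [5,0,0],"rot": [0,0,0]},{"slide": [5,0,0],"rot": [0,0,0]},{"slide": [5,0,0],"rot": [0,0,0]},{"slide": [5,0,0],"rot": [0,0,0]},{"slide": [5,0,0],"rot": [0,0,0]},{"slide": [5,0,0],"rot": [0,0,0]},{"slide": [5,0,0],"rot": [0,0,0]},{"slide": [5,0,0],"rot": [0,0,0]},{"slide": [4,0,0],"rot": [0,0,0]},{"slide": [0,0,0],"rot": [0,0,0]},{"slide": [0,0,0],"rot": [0,0,0]}]'

```text
t: 3.87
eef_pos: [0.4579, 0.2486, 0.0473]
tcp_rot: [180.0, 0.0, 173.6]
wrist_force: [0.4, -0.1, 0.3]
finger_gap: 0.002
gripper_force: 0.0
```

Call:
carry_out --series '[{"slide": [0,0,-15],"rot": [0,0,0]},{"slide": [0,0,-25],"rot": [0,0,0]},{"slide": [0,0,-25],"rot": [0,0,0]},{"slide": [0,0,-15],"rot": [0,0,0]},{"slide": [14,-16,0],"rot": [0,0,0]},{"slide": [14,-16,0],"rot": [0,0,0]},{"slide": [14,-16,0],"rot": [0,0,0]},{"slide": [15,-16,0],"rot": [0,0,0]},{"slide": [0,0,0],"rot": [0,0,0]},{"slide": [0,0,0],"rot": [0,0,0]},{"slide": [0,0,0],"rot": [0,0,0]}]'

```text
t: 4.78
eef_pos: [0.3953, 0.1917, 0.1276]
tcp_rot: [180.0, 0.1, 173.6]
wrist_force: [0.2, 1.3, -0.2]
finger_gap: 0.002
gripper_force: 0.0
```

```bash
python3 - <<'E'
from rig import ctrl, eyes
import cv2,numpy as np
o=[]
for n in("scene","top"):
    d=eyes.get_image(n);a=d['img'][160:290,225:395,::-1] if n=='scene' else d['img'][150:280,205:375,::-1]
    o.append(cv2.resize(a,(400,306),interpolation=3))
cv2.imwrite('pics/h2.png',np.hstack(o));s=ctrl.observe();print(s['t'],s['eef_pos'],s['tcp_rot'],s['qpos'])
E
```

```text
4.8833 [0.39527057 0.19188832 0.12738078] [1.79972996e+02 4.98965892e-02 1.73582363e+02] [ 2.19404471e+01  1.99652602e+01  1.24174230e+02  1.08011010e-04
  3.58037744e+01 -6.16420149e+01]
```

View pics/h2.png

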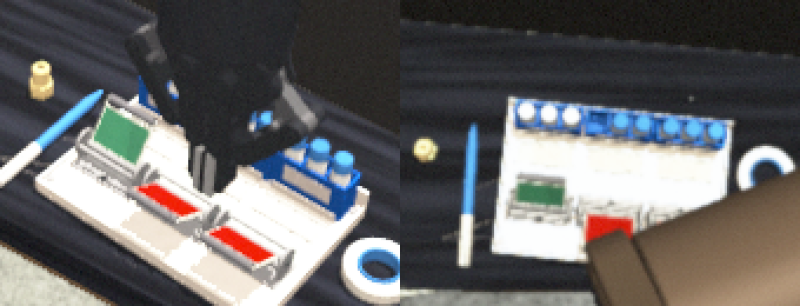

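Call:
carry_out --series '[{"slide": [0,0,15],"rot": [0,0,0]},{"slide": [0,0,20],"rot": [0,0,0]},{"slide": [0,0,20],"rot": [0,0,0]},{"slide": [0,0,20],"rot": [0,0,0]},{"slide": [0,0,14],"rot": [0,0,0]},{"slide": [0,0,0],"rot": [0,0,0]},{"slide": [0,0,0],"rot": [0,0,0]},{"slide": [-5,0,0],"rot": [0,0,0]},{"slide": [-5,0,0],"rot": [0,0,0]},{"slide": [-5,0,0],"rot": [0,0,0]},{"slide": [-5,0,0],"rot": [0,0,0]},{"slide": [-5,0,-1],"rot": [0,0,0]},{"slide": [-5,0,-2],"rot": [0,0,0]},{"slide": [-5,0,-2],"rot": [0,0,0]},{"slide": [-5,0,-2],"rot": [0,0,0]},{"slide": [-5,0,-2],"rot": [0,0,0]},{"slide": [-5,0,-1],"rot": [0,0,0]},{"slide": [-5,0,0],"rot": [0,0,0]},{"slide": [-2,0,0],"rot": [0,0,0]},{"slide": [0,0,0],"rot": [0,0,0]},{"slide": [0,0,0],"rot": [0,0,0]}]'

```text
schema error: expected 1 to 20 rows
```

Call:
carry_out --series '[{"slide": [0,0,15],"rot": [0,0,0]},{"slide": [0,0,20],"rot": [0,0,0]},{"slide": [0,0,20],"rot": [0,0,0]},{"slide": [0,0,20],"rot": [0,0,0]},{"slide": [0,0,14],"rot": [0,0,0]},{"slide": [0,0,0],"rot": [0,0,0]},{"slide": [0,0,0],"rot": [0,0,0]},{"slide": [-5,0,0],"rot": [0,0,0]},{"slide": [-5,0,0],"rot": [0,0,0]},{"slide": [-5,0,0],"rot": [0,0,0]},{"slide": [-5,0,0],"rot": [0,0,0]},{"slide": [-5,0,-1],"rot": [0,0,0]},{"slide": [-5,0,-2],"rot": [0,0,0]},{"slide": [-5,0,-2],"rot": [0,0,0]},{"slide": [-5,0,-2],"rot": [0,0,0]},{"slide": [-5,0,-2],"rot": [0,0,0]},{"slide": [-5,0,-1],"rot": [0,0,0]},{"slide": [-5,0,0],"rot": [0,0,0]},{"slide": [-2,0,0],"rot": [0,0,0]},{"slide": [0,0,0],"rot": [0,0,0]}]'

```text
t: 6.55
eef_pos: [0.4514, 0.1849, 0.0482]
tcp_rot: [180.0, 0.0, 173.6]
wrist_force: [0.2, -0.0, 0.3]
finger_gap: 0.001
gripper_force: 0.0
```

Call:
carry_out --series '[{"slide": [0,0,0],"rot": [0,0,0]},{"slide": [0,0,-15],"rot": [0,0,0]},{"slide": [0,0,-25],"rot": [0,0,0]},{"slide": [0,0,-25],"rot": [0,0,0]},{"slide": [0,0,-25],"rot": [0,0,0]},{"slide": [0,0,-25],"rot": [0,0,0]},{"slide": [0,0,0],"rot": [0,0,0]},{"slide": [0,0,0],"rot": [0,0,0]},{"slide": [0,0,0],"rot": [0,0,0]}]'

```text
t: 7.3
eef_pos: [0.4503, 0.1849, 0.1628]
tcp_rot: [-180.0, -0.0, 173.6]
wrist_force: [-0.3, 0.3, -0.0]
finger_gap: -0.0
gripper_force: 0.0
```

```bash
python3 - <<'E'
from rig import ctrl, eyes
import cv2,numpy as np
o=[]
for n in("scene","top"):
    d=eyes.get_image(n);a=d['img'][160:290,225:395,::-1] if n=='scene' else d['img'][150:280,205:375,::-1]
    o.append(cv2.resize(a,(400,306),interpolation=3))
cv2.imwrite('pics/h3.png',np.hstack(o));s=ctrl.observe();print(s['t'],s['eef_pos'])
E
```

```text
7.4 [0.45002005 0.18472959 0.16223179]
```

View pics/h3.png

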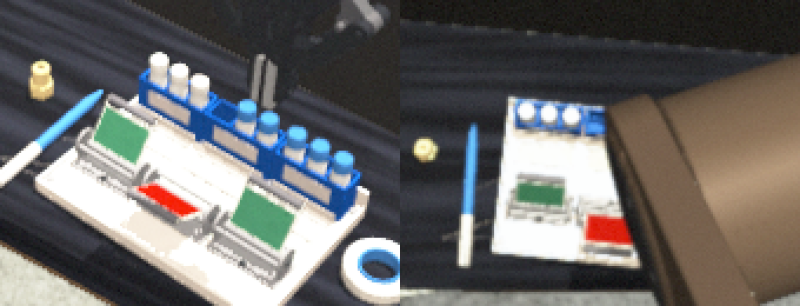

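The picture shows the left tag green, the middle red and the right green. The vials and bystanders are where they were, and the gripper is clear, so I'll hand in.

```bash
python3 -c "
from rig import ctrl
print(ctrl.hand_in())"
```

```text
the job is handed in; nothing more can be done
None
```

I handed the job in at about 7.4 s: the middle tag (two vials) now shows red, the right tag (three vials) shows green, and the left tag (three vials) was already green and left alone; the hand-in returned no verdict.

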